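Close the two-part mould on the stand and hold it shut

ROBOT

A 6-joint arm with a two-finger parallel gripper is mounted at the origin on a cart in front of the work surface, level with it; the furniture and walls round the work are solid. World frame = base frame: x ahead of the robot, y to its left, z up, the work surface at z = 0. Lengths are in mm, angles in rad, forces in N, time in s.
With the tool pointing down it reaches from about 350 to 775 mm from the base axis. Payload 7.3 kg.
Tool frame: the origin (TCP) lies on the centre line of the jaws, within the pads' length; the fingertips stand 11 mm ahead of it and the grasp point (between the pads) lies 8 mm behind it; z points along the fingers, y is the line along which they close (so a half turn about z gives the same grasp; the last joint's range is limited). The gripper opens to 92 mm and grips with 3 to 60 N. Pads are 19 mm wide; open, the fingers measure 130 mm over their backs; the gripper's body (75 mm by 190 mm) begins 47 mm behind the grasp point.
Start: joints at [-1.437, 0.342, 1.524, -0, 1.275, -0.146], TCP at [145.008, -504.595, 237.741] pointing down, gripper open.
Joint ranges: [-2.53, 2.53], [-0.77, 2.02], [0.04, 2.7], [-1, 4.14], [0.28, 2.66], [-3.11, 3.11]. Speed limits (rad/s): [2.57, 2.57, 3.14, 3.14, 3.14, 3.14].

INTERFACE

Orientations are given as [roll, pitch, yaw] about the fixed x, y, z axes, in that order (R = Rz(yaw) Ry(pitch) Rx(roll)).
In Python, from plant import bot gives the robot as it stands.
- The arm moves only by the tool step_arm, never from a script. Its argument "deltas" is a list of rows, each a list of 5 numbers: the opening, from 0 (shut) to 1 (fully open), then the shift along the tool's x, y, z each as a share of 0.5 m, from -1 to 1, then the turn about the tool's z as a share of pi/2 rad, from -1 to 1. In form: [[claw, x, y, z, turn], ...]. A call has 1 to 8 rows; each row shifts and turns the commanded pose from where the row before left it, along the tool's axes as they then stand; what a row does not reach is not made up. A row lasts 1/10 s, in which the tool goes at most 50 mm and 8.59 degrees, less where a joint would pass 70% of its speed; a pose out of reach is approached as far as the arm can. A call with a number of a shift or a turn outside -1 to 1 is refused whole. A call with a gripper value outside its range is refused whole. The fingers move at their own pace and stop on an object; the grip force is fixed at half the most. Time passes only in rows, so rows that do not move let the fingers close. It gives the time, the measured TCP pose, the force, the opening and the grip force at its end, in the units of the state.
- bot.get_obs(): the state, without advancing time (a new reading comes with each control period).
- bot.capture(name): name is "side" or "top" or "wrist"; returns (picture, depth): 420x560x3 uint8, red, green, blue; 420x560 float32, mm along the optical axis (not along the pixel's ray), 0 where there is no reading.
- bot.camera_params(name): a dict with "fov_y" (degrees; the focal length in pixels is half the picture's height over the tangent of half this angle, whatever the lens; pixels are square), "cx", "cy" (the principal point, pixels), "rvec" (rotation vector, rad) and "tvec" (3), from world to camera coordinates, as OpenCV has them. Camera axes: x right, y down, z forward; pixel columns grow to the right and rows downward; lengths in mm; the calibration is good to about 2 mm. A picture is of the moment at which its call begins: read the wrist's pose just before it. camera_params takes no time and is no camera call; for the wrist camera it gives the pose at the moment of the call.
- bot.close_job(): hands the job in; it is judged then, once.
The state is a dict: "time": time; "joint_positions": joint angles; "dq": joint speeds; "tau": joint torques, N m; "tool_pos": TCP position; "tcp_rot": TCP orientation; "contact_force": force on the tool from outside, world axes, zero at the start; "moment": the same for the moment, N m; "grip_width": finger opening in mm; "finger_force": force on a finger pad.
Only numpy, scipy, OpenCV 4.12 (cv2) and the standard library are available. Lean on these libraries where they do the work, as an engineer would, in place of code of your own. Each camera call takes 0.05 s, during which the arm holds its last target. There are 200 camera calls.

TASK

Set the mould's lower half (the one with the two upright dowels) dowels up on the narrow raised stand, centred and lengthwise along its top bar, and let go of it. Then fit the upper half by its two holes onto the dowels and press it down against the sprung ejector plate until the two halves meet flush. Finish while still holding the mould pressed shut, and leave the other things on the bench where they are.

Things in the scene. Friction and masses are not known exactly. Their poses are not given: they have to be found in the camera images.
- stand: Fixed steel stand: grey bolted foot 110 x 76 mm, a web, and on it a level bare-steel top bar 90 mm long (x axis), 34 mm wide (y), its flat top 90 mm above the bench. Origin at the centre of the foot's underside, on the bench; z up. Its place and turn vary; it cannot be moved
- lower_mid (a point): Centre, half-way up, of the lower mould half: loose aluminium block 110 mm long (x), 50 wide (y), 26 thick (z, up), 0.4 kg, lying dowels up; a shallow pocket in its top holds the ejector plate. Two steel dowels, 8 mm thick with tapered noses, stand 14 mm above the top face, on the centre line 42 mm either side of the middle. Grip it across its 50 mm width
- upper_grip (a point): Grip point of the upper mould half: loose aluminium slab 110 mm long (x), 50 wide (y), 16 thick, 0.3 kg, with a grip rib 60 mm long (x), 22 wide (y), 36 high on its top. The point is on the centre axis, 12 mm below the rib's top, 24 mm above the slab's top. Two through holes 9.5 mm wide, chamfered below, on the centre line 42 mm either side of the middle; fits either way round
- lower_face (a point): Middle of the lower half's flat top face, 13 mm above lower_mid; the underside is 13 mm below lower_mid
- upper_face (a point): Middle of the upper half's flat underside, 40 mm below upper_grip; when shut it lies on the lower half's top face, upper_grip then being 53 mm above lower_mid
- ejector (a joint): Travel of the sprung steel ejector plate (40 x 18 mm) in the middle of the lower half: 0 = standing 4 mm proud of the top face, 0.004 = pressed level with it. 5 N starts it, 9 N presses it level, so the upper half's weight alone leaves the mould 4 mm open; let go, it springs open again
- green_tin: Bystander: round green tin, 74 mm across, 32 mm high; origin under its centre
- tape_ring: Bystander: roll of tape lying flat, 72 mm across, 18 mm high; origin under its centre
- iron_head: Bystander: grey golf iron head lying flat, 77 x 119 x 16 mm; origin under its centre
- oil_bottle: Bystander: small bottle with a pointed spout, 58 mm across, 158 mm high, to the right of the work; origin under its centre
Things that resemble listed ones, but are neither listed nor needed, are in the scene too. What is shaped like the part that bears upper_grip but yellow is not meant.

How it is judged:
By the outcome, as a careful person would: the job done as asked, in the order asked, and still so for the second after the job is handed in, while the arm keeps its last pose, push and grip.
It also fails if it takes over 45 s, if anything falls off the work surface, if the arm or the gripper's body presses on something with over 40 N, if the wrist force passes 120 N, or if a joint passes its speed limit or range.

## Working session

There is one attempt and no reset: what is moved stays moved. The work goes in short steps, Python scripts to look and compute and a tool call to move; the robot and the scene stay as the last step left them, time stands still between calls to the robot, and variables do not carry over. Pictures are saved under pics/ and viewed, at most 10 in all, crops included, and the job is handed in when it is done.

Besides the shell and the picture viewer there is one more tool, called after "Emit:" as name(argument=value, ...), one argument or row to a line, values as JSON. step_arm: Moves the arm, as the interface text tells. Shift numbers are shares of 0.5 m and turn numbers shares of pi/2 rad, none past 1 either way. Its arguments: {"type":"object","properties":{"deltas":{"type":"array","items":{"type":"array","items":{"type":"number","minimum":-1,"maximum":1}}}},"required":["deltas"]}

```bash
ls; mkdir -p pics; cat > h.py <<'E'
import numpy as np,cv2
from plant import bot
def cap(n):
    P=bot.camera_params(n); im,d=bot.capture(n); return P,im,d
def world(P,d):
    f=210/np.tan(np.radians(P['fov_y'])/2)
    v,u=np.mgrid[0:d.shape[0],0:d.shape[1]]
    c=np.stack([(u-P['cx'])*d/f,(v-P['cy'])*d/f,d],-1)
    R=cv2.Rodrigues(np.array(P['rvec'],float))[0]
    w=(c-np.array(P['tvec'],float).ravel())@R
    w[d==0]=np.nan
    return w
E
python3 - <<'E'
from h import *
for n in('top','side'):
    P,im,d=cap(n);print(n,P)
    cv2.imwrite(f'pics/{n}0.png',cv2.resize(im[:,:,::-1],(800,600)));np.savez(f'{n}0.npz',im=im,d=d,w=world(P,d))
E
```

```text
pics
top {'fov_y': 57.340046198553566, 'cx': 280.1979005464098, 'cy': 205.56662842102574, 'rvec': array([ 2.20324475, -2.16453232,  0.05058709]), 'tvec': array([-375.3262252 ,  526.17009713, 1262.89122246])}
side {'fov_y': 53.0735700139114, 'cx': 278.25152132692267, 'cy': 214.15999989195709, 'rvec': array([ 2.04136851, -0.03258634, -0.00722299]), 'tvec': array([-534.40809783, -116.64096646, 1398.55700238])}
```

View pics/top0.png

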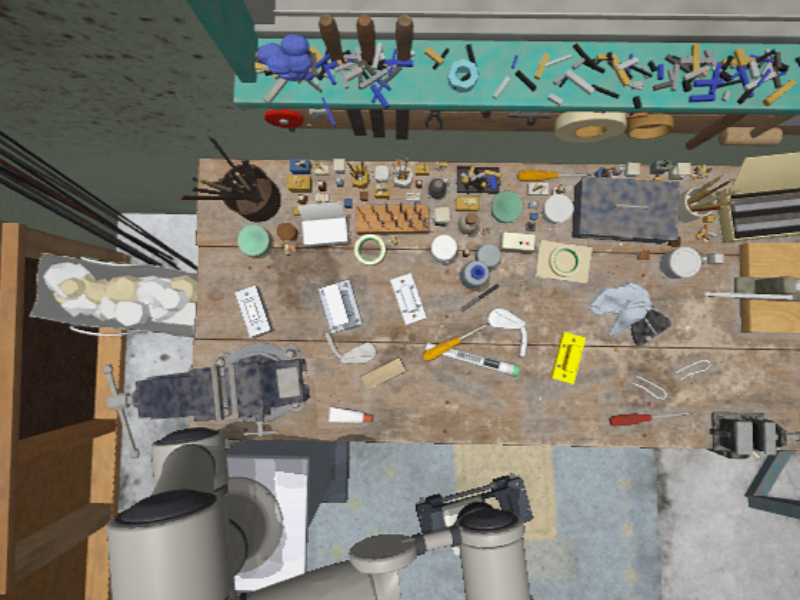

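View pics/side0.png

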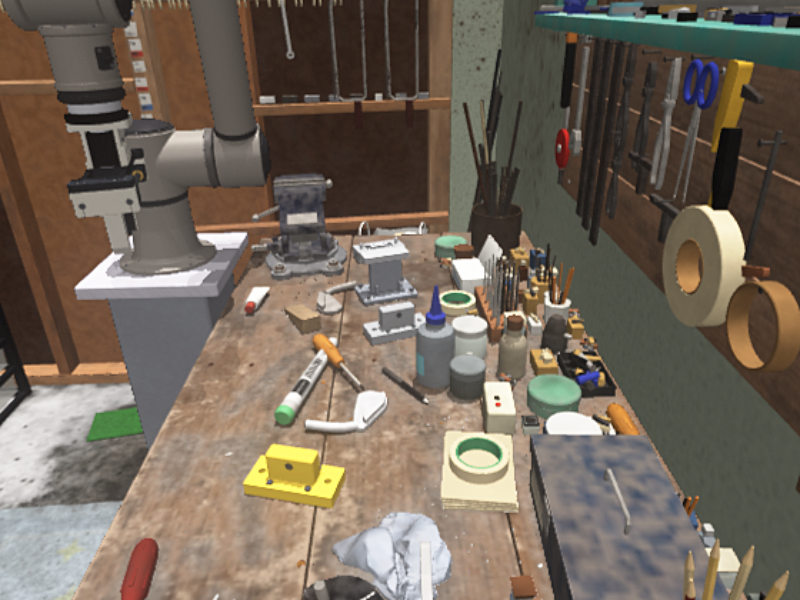

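Top view (800x600): at (252,311) a flat grey block with two dots, which is the lower-half candidate. At (340,305) is the raised stand with its foot, and at (408,298) a grey slab with a rib, the upper-half candidate. Lookalikes are the yellow ribbed slab at (569,357), which is not meant, and the wooden block at (384,373). The side view confirms the stand at (385,265) and the grey ribbed slab at (395,320). Next is a close crop and depth fits.

```bash
python3 - <<'E'
from h import *
z=np.load('top0.npz');im,w=z['im'],z['w']
c=im[180:245,155:310];cv2.imwrite('pics/crop1.png',cv2.resize(c[:,:,::-1],None,fx=5,fy=5,interpolation=cv2.INTER_CUBIC))
def fit(n,box,lo,hi):
    u0,u1,v0,v1=[int(a*.7) for a in box]
    p=w[v0:v1,u0:u1].reshape(-1,3);p=p[(p[:,2]>lo)&(p[:,2]<hi)]
    r=cv2.minAreaRect(p[:,:2].astype(np.float32)); print(n,len(p),r,p.mean(0).round(1),np.median(p[:,2]))
b=w[int(310*.7):int(330*.7),int(285*.7):int(305*.7),2];print('bench',np.nanmedian(b))
fit('lower',(228,278,280,342),18,33);fit('dowel',(228,278,280,342),35,50)
fit('bar',(312,368,275,340),80,100);fit('foot',(312,368,272,340),6,30)
fit('slab',(385,435,265,330),8,24);fit('rib',(385,435,265,330),42,65)
print(w[[int(273*.7)],[int(475*.7)]])
E
```

```text
bench 0.7789886880788244
lower 492 ((487.0802001953125, -25.95276641845703), (109.75758361816406, 52.171974182128906), 19.918554306030273) [486.6 -26.9  26. ] 26.114173111147068
dowel 20 ((488.3825988769531, -26.442703247070312), (90.94960021972656, 16.100584030151367), 25.744117736816406) [489.8 -24.8  37.7] 36.99706184055535
bar 312 ((502.5335693359375, -225.75607299804688), (89.69902801513672, 33.648590087890625), 18.239456176757812) [ 502.1 -225.9   90.2] 90.14717543308987
foot 432 ((497.86846923828125, -213.37677001953125), (125.19368743896484, 130.42056274414062), 20.431236267089844) [ 497.1 -231.1   11.5] 10.889938910511928
slab 357 ((520.6336059570312, -378.4888610839844), (109.7450180053711, 61.88348388671875), 19.43120002746582) [ 521.3 -384.4   16.6] 16.63475262261977
rib 126 ((522.53515625, -383.93023681640625), (59.325355529785156, 21.47434425354004), 19.563495635986328) [ 522.9 -384.1   52.2] 52.44676643145043
[[ 574.04863878 -525.15055697  114.51801918]]
```

View pics/crop1.png

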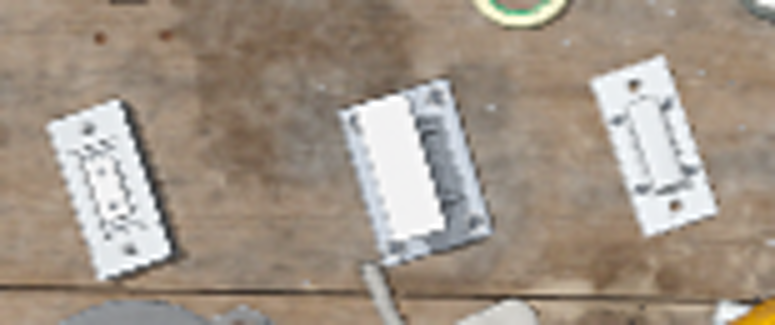

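The crop agrees with the choice: lower half with dowels and plate at (110,190), bar at (400,165), upper half with rib and holes at (655,145). Now planning the first move.

```bash
cat >> h.py <<'E'
from scipy.spatial.transform import Rotation as Ro
def go(tgt,ang):
    """tgt TCP xyz, ang = world direction (deg) of block long axis -> needed turn (share) first, then shift shares"""
    s=bot.get_obs(); R=Ro.from_euler('xyz',s['tcp_rot']).as_matrix()
    x=R[:,0]; cur=np.degrees(np.arctan2(x[1],x[0]))
    dw=(ang-cur+90)%180-90           # world turn
    k=-dw if R[2,2]<0 else dw         # tool z down
    R2=R@Ro.from_euler('z',k,degrees=True).as_matrix()
    e=R2.T@(np.array(tgt)-s['tool_pos'])
    print('t',s['time'],'pos',np.round(s['tool_pos'],1),'xang',round(cur,2),'z',R[:,2].round(3),'q6',round(s['joint_positions'][5],2),'F',np.round(s['contact_force'],1),'w',s['grip_width'],s['finger_force'])
    print('turn share',round(k/90,4),'shift share after turn',(e/500).round(4), 'in present axes',(R.T@(np.array(tgt)-s['tool_pos'])/500).round(4))
E
python3 - <<'E'
from h import *
go([487,-26,237],19.5)
w=np.load('top0.npz')['w'].reshape(-1,3);w=w[~np.isnan(w[:,2])]
a=np.radians(19.5);l=np.array([np.cos(a),np.sin(a)]);n=np.array([-np.sin(a),np.cos(a)])
for c in((487,-26),(521.5,-384)):
    q=w[:,:2]-c;m=(abs(q@l)<50)&(abs(q@n)<110);print(w[m][:,2].max())
E
```

```text
t 0.1 pos [ 145.  -504.2  237.1] xang 16.03 z [-0.     0.001 -1.   ] q6 -0.15 F [ 0.1 -0.1 -0.7] w 91.25867882619006 0.0
turn share -0.0385 shift share after turn [ 0.9641 -0.6732  0.0014] in present axes [ 0.9216 -0.7303  0.0014]
44.369567028797
58.776353930226946
```

Emit:
step_arm(
  deltas=[
    [1,0,0,0,-0.0385],
    [1,0.07,-0.05,0,0],
    [1,0.07,-0.05,0,0],
    [1,0.07,-0.05,0,0],
    [1,0.07,-0.05,0,0],
    [1,0.07,-0.05,0,0],
    [1,0.07,-0.05,0,0],
    [1,0.07,-0.05,0,0],
  ],
)

```text
time: 0.9
tool_pos: [318.1, -256.2, 237.6]
tcp_rot: [-3.141, 0.0, 0.34]
contact_force: [1.2, -1.1, 0.3]
grip_width: 91.7
finger_force: 0.0
```

Emit:
step_arm(
  deltas=[
    [1,0.07,-0.05,0,0],
    [1,0.07,-0.05,0,0],
    [1,0.07,-0.05,0,0],
    [1,0.07,-0.05,0,0],
    [1,0.07,-0.05,0,0],
    [1,0.07,-0.05,0,0],
    [1,0.054,-0.023,0,0],
    [1,0,0,0,0],
  ],
)

```text
time: 1.7
tool_pos: [488.7, -24.1, 237.2]
tcp_rot: [-3.141, -0.0, 0.344]
contact_force: [0.2, -0.4, -0.4]
grip_width: 91.8
finger_force: 0.0
```

```bash
python3 - <<'E'
from h import *
go([487,-26,150],19.5)
P,im,d=cap('wrist');w=world(P,d);np.savez('w1.npz',im=im,d=d,w=w);print(P)
cv2.imwrite('pics/w1.png',im[:,:,::-1])
p=w.reshape(-1,3);p=p[(p[:,2]>20)&(p[:,2]<32)]
q=p[np.hypot(p[:,0]-487,p[:,1]+26)<70];r=cv2.minAreaRect(q[:,:2].astype(np.float32));print(r,np.median(q[:,2]))
E
```

```text
t 1.7 pos [488.7 -24.1 237.2] xang 19.72 z [ 0.     0.001 -1.   ] q6 1.02 F [ 0.2 -0.4 -0.4] w 91.76615115555511 0.0
turn share 0.0024 shift share after turn [-0.0045  0.0026  0.1743] in present axes [-0.0045  0.0026  0.1743]
{'fov_y': 69.34223099878996, 'cx': 278.8891661406126, 'cy': 209.1686436076775, 'rvec': array([-2.35306637,  1.65443611,  0.25908798]), 'tvec': array([-187.74132999,  392.2408605 ,  529.76177413])}
((489.0333251953125, -26.67412567138672), (109.81332397460938, 50.05348587036133), 20.701663970947266) 26.574995853127458
```

View pics/w1.png

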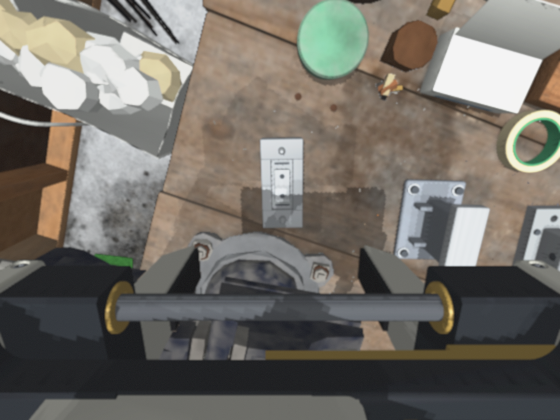

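The wrist view shows the lower half upright in the picture at (282,183), with dowels at (281,150) and (282,220) and the stand at (440,230). I'm descending onto it.

Emit:
step_arm(
  deltas=[
    [1,-0.001,0.005,0.05,-0.006],
    [1,0,0,0.09,0],
    [1,0,0,0.09,0],
    [1,0,0,0.08,0],
    [1,0,0,0.07,0],
    [1,0,0,0.04,0],
    [1,0,0,0.018,0],
    [1,0,0,0,0],
  ],
)

```text
time: 2.55
tool_pos: [486.4, -29.6, 18.0]
tcp_rot: [-3.141, 0.002, 0.349]
contact_force: [-0.3, -0.2, -0.4]
grip_width: 92.3
finger_force: 0.0
```

```bash
python3 - <<'E'
from h import *
go([488.5,-26.5,13.5],20.3)
E
```

```text
t 2.55 pos [486.4 -29.6  18. ] xang 19.98 z [-0.002  0.    -1.   ] q6 1.0 F [-0.3 -0.2 -0.4] w 92.26443724327702 0.0
turn share -0.0036 shift share after turn [ 0.0061 -0.0045  0.0091] in present axes [ 0.006  -0.0045  0.0091]
```

Emit:
step_arm(
  deltas=[
    [1,0.006,-0.004,0.008,-0.0035],
    [1,0,0,0,0],
    [1,0,0,0,0],
  ],
)

```text
time: 2.85
tool_pos: [490.2, -26.2, 15.6]
tcp_rot: [3.141, -0.001, 0.356]
contact_force: [-0.5, 0.0, 0.8]
grip_width: 92.0
finger_force: 0.0
```

```bash
python3 - <<'E'
from h import *
go([488.5,-26.5,13.5],20.3)
E
```

```text
t 2.85 pos [490.2 -26.2  15.6] xang 20.37 z [ 0.002 -0.    -1.   ] q6 1.01 F [-0.5  0.   0.8] w 92.0116048176897 0.0
turn share 0.0008 shift share after turn [-0.0034 -0.0005  0.0041] in present axes [-0.0034 -0.0006  0.0041]
```

Emit:
step_arm(
  deltas=[
    [1,-0.002,0,0.002,0],
    [0,0,0,0,0],
    [0,0,0,0,0],
    [0,0,0,0,0],
    [0,0,0,0,0],
    [0,0,0,0,0],
    [0,0,0,0,0],
    [0,0,0,0,0],
  ],
)

```text
time: 3.65
tool_pos: [488.7, -26.6, 13.7]
tcp_rot: [3.141, -0.0, 0.355]
contact_force: [-0.8, -0.8, 0.4]
grip_width: 49.8
finger_force: 30.0
```

Emit:
step_arm(
  deltas=[
    [0,0,0,-0.01,0],
    [0,0,0,-0.03,0],
    [0,0,0,-0.06,0],
    [0,0,0,-0.08,0],
    [0,0,0,-0.08,0],
    [0,0,0,-0.04,0],
    [0,0,0,-0.01,0],
    [0,0,0,0,0],
  ],
)

```text
time: 4.45
tool_pos: [488.3, -26.4, 168.6]
tcp_rot: [3.142, -0.0, 0.355]
contact_force: [0.5, -0.0, -5.1]
grip_width: 49.9
finger_force: 30.0
```

```bash
python3 - <<'E'
from h import *
go([502.5,-226,170],18.8)
P,im,d=cap('wrist');w=world(P,d);np.savez('w2.npz',im=im,d=d,w=w)
cv2.imwrite('pics/w2.png',im[:,:,::-1])
p=w.reshape(-1,3);p=p[(p[:,2]>84)&(p[:,2]<98)]
q=p[np.hypot(p[:,0]-502,p[:,1]+226)<70];r=cv2.minAreaRect(q[:,:2].astype(np.float32));print(r,np.median(q[:,2]),q.mean(0))
P,im,d=cap('top');w=world(P,d)
p=w.reshape(-1,3);p=p[(p[:,2]>84)&(p[:,2]<98)]
q=p[np.hypot(p[:,0]-502,p[:,1]+226)<70];r=cv2.minAreaRect(q[:,:2].astype(np.float32));print(r,np.median(q[:,2]),q.mean(0))
E
```

```text
t 4.45 pos [488.3 -26.4 168.6] xang 20.35 z [ 0. -0. -1.] q6 1.0 F [ 0.5 -0.  -5.1] w 49.855690955509644 29.99758690595627
turn share 0.0172 shift share after turn [-0.1018  0.3871 -0.0027] in present axes [-0.1122  0.3842 -0.0027]
((504.8645324707031, -226.11767578125), (90.03912353515625, 35.564430236816406), 18.865812301635742) 90.40368505819285 [ 522.09770549 -214.68900245   89.90213035]
((502.5628662109375, -225.795654296875), (89.69100952148438, 34.251617431640625), 18.752399444580078) 90.41232421951909 [ 502.36787018 -225.88765923   90.38944151]
```

```bash
python3 - <<'E'
from h import *
go([504.1,-226.1,168.6],18.8)
E
```

```text
t 4.55 pos [487.5 -26.3 167.1] xang 20.35 z [-0.003  0.001 -1.   ] q6 1.0 F [-0.3 -0.4 -5. ] w 49.94079099499605 29.9976047873497
turn share 0.0172 shift share after turn [-0.0974  0.389  -0.0034] in present axes [-0.1079  0.3863 -0.0034]
```

Emit:
step_arm(
  deltas=[
    [0,0,0,0,0.0172],
    [0,-0.01,0.04,0,0],
    [0,-0.018,0.072,0,0],
    [0,-0.02,0.08,0,0],
    [0,-0.02,0.08,0,0],
    [0,-0.018,0.072,0,0],
    [0,-0.01,0.045,0,0],
    [0,0,0,0,0],
  ],
)

```text
time: 5.35
tool_pos: [505.5, -229.2, 167.1]
tcp_rot: [-3.141, 0.001, 0.324]
contact_force: [-0.7, -0.0, -4.4]
grip_width: 49.8
finger_force: 30.0
```

Emit:
step_arm(
  deltas=[
    [0,0,0,0.03,0],
    [0,0,0,0.04,0],
    [0,0,0,0.02,0],
    [0,0,0,0,0],
    [0,0,0,0,0],
  ],
)

```text
time: 5.85
tool_pos: [506.0, -225.8, 123.7]
tcp_rot: [-3.141, 0.0, 0.328]
contact_force: [0.5, -0.1, -4.5]
grip_width: 49.7
finger_force: 30.0
```

```bash
python3 - <<'E'
from h import *
go([504.1,-226.1,104],18.8)
go([504.1,-226.1,104],18.8)
P,im,d=cap('side');cv2.imwrite('pics/s1.png',cv2.resize(im[140:260,200:360,::-1],None,fx=4.5,fy=4.5,interpolation=cv2.INTER_CUBIC))
go([504.1,-226.1,104],18.8)
E
```

```text
t 5.85 pos [ 506.  -225.8  123.7] xang 18.81 z [-0.  0. -1.] q6 0.68 F [ 0.5 -0.1 -4.5] w 49.7132481073004 29.99764010310173
turn share 0.0001 shift share after turn [-0.0038 -0.0006  0.0395] in present axes [-0.0038 -0.0006  0.0395]
t 5.85 pos [ 506.  -225.8  123.7] xang 18.81 z [-0.  0. -1.] q6 0.68 F [ 0.5 -0.1 -4.5] w 49.7132481073004 29.99764010310173
turn share 0.0001 shift share after turn [-0.0038 -0.0006  0.0395] in present axes [-0.0038 -0.0006  0.0395]
t 5.9 pos [ 506.3 -226.1  124.3] xang 18.81 z [ 0.001 -0.001 -1.   ] q6 0.68 F [-0.1 -0.  -3.5] w 49.4811617611804 29.997649043798447
turn share 0.0001 shift share after turn [-0.0043 -0.0015  0.0406] in present axes [-0.0043 -0.0015  0.0406]
```

View pics/s1.png

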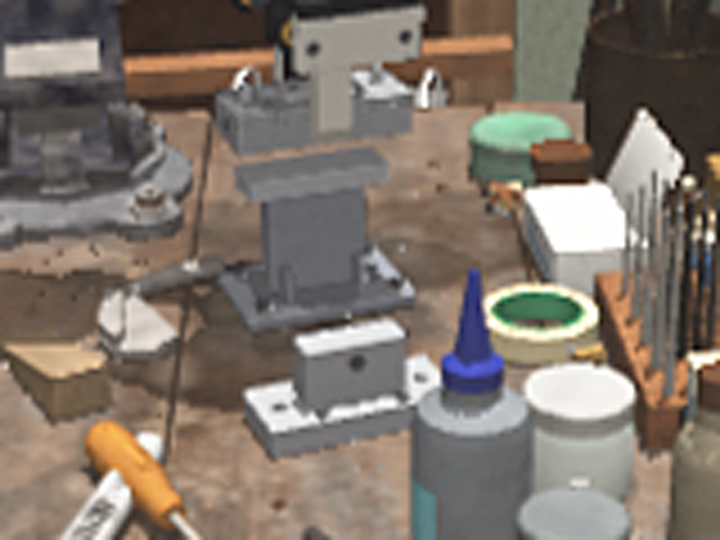

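The side view shows the held block at (313,118), centred above the bar at (312,172). I'm lowering it.

Emit:
step_arm(
  deltas=[
    [0,-0.003,-0.001,0.014,0],
    [0,0,0,0.014,0],
    [0,0,0,0.007,0],
    [0,0,0,0.002,0],
    [0,0,0,0,0],
  ],
)

```text
time: 6.4
tool_pos: [504.3, -226.1, 105.0]
tcp_rot: [-3.141, 0.0, 0.328]
contact_force: [-0.3, 0.1, -4.3]
grip_width: 49.8
finger_force: 30.0
```

Emit:
step_arm(
  deltas=[
    [0,0,0,0.002,0],
    [0,0,0,0,0],
  ],
)

```text
time: 6.6
tool_pos: [504.4, -226.1, 104.3]
tcp_rot: [3.141, -0.0, 0.328]
contact_force: [-0.2, -1.4, -4.4]
grip_width: 50.0
finger_force: 30.0
```

Emit:
step_arm(
  deltas=[
    [0,0,0,0.001,0],
    [0,0,0,0,0],
  ],
)

```text
time: 6.8
tool_pos: [504.3, -226.1, 103.8]
tcp_rot: [3.141, -0.0, 0.328]
contact_force: [0.4, -0.2, -5.1]
grip_width: 49.7
finger_force: 30.0
```

Emit:
step_arm(
  deltas=[
    [0,0,0,0.001,0],
    [0,0,0,0,0],
  ],
)

```text
time: 7.0
tool_pos: [504.4, -226.1, 103.7]
tcp_rot: [3.141, -0.0, 0.328]
contact_force: [-1.4, -0.0, 2.4]
grip_width: 49.7
finger_force: 30.0
```

Emit:
step_arm(
  deltas=[
    [1,0,0,0,0],
    [1,0,0,0,0],
    [1,0,0,0,0],
    [1,0,0,0,0],
    [1,0,0,-0.02,0],
    [1,0,0,-0.06,0],
    [1,0,0,-0.09,0],
    [1,0,0,-0.09,0],
  ],
)

```text
time: 7.8
tool_pos: [504.0, -225.9, 235.2]
tcp_rot: [-3.141, 0.0, 0.328]
contact_force: [0.1, -0.8, 1.0]
grip_width: 91.8
finger_force: 0.0
```

```bash
python3 - <<'E'
from h import *
for n in('wrist','top'):
    P,im,d=cap(n);w=world(P,d);np.savez(f'{n}3.npz',im=im,d=d,w=w)
    cv2.imwrite(f'pics/{n}3.png',im[:,:,::-1])
    p=w.reshape(-1,3);p0=p
    for nm,lo,hi,c,rr in(('lower',110,123,(504,-226),70),('dowels',123.5,140,(504,-226),60),('rib',45,58,(522,-384),50),('slab',10,22,(522,-384),66)):
        p=p0[(p0[:,2]>lo)&(p0[:,2]<hi)];q=p[np.hypot(p[:,0]-c[0],p[:,1]-c[1])<rr]
        if len(q): print(n,nm,len(q),[np.round(a,1) for a in cv2.minAreaRect(q[:,:2].astype(np.float32))],np.median(q[:,2]).round(1),q.mean(0).round(1))
go([522,-384,237],19.5)
E
```

```text
wrist lower 5927 [array([ 504.4, -225.5]), array([110.5,  50.2]), np.float64(19.0)] 116.6 [ 507.8 -224.3  116.4]
wrist dowels 126 [array([ 504.7, -225.7]), array([91.3,  7.5]), np.float64(18.6)] 128.3 [ 507.4 -224.6  128. ]
wrist rib 1031 [array([ 524.8, -384.8]), array([59.2, 22.4]), np.float64(19.6)] 52.3 [ 525.7 -383.    51.8]
wrist slab 2054 [array([ 523.9, -385.6]), array([111.2,  51.1]), np.float64(20.2)] 16.7 [ 530.4 -375.5   16.5]
top lower 150 [array([ 481.5, -231.9]), array([63.8, 50.1]), np.float64(19.4)] 116.8 [ 469.  -241.3  116.6]
top dowels 6 [array([ 463.3, -238. ]), array([3. , 6.2]), np.float64(1.0)] 127.5 [ 463.3 -238.2  127.7]
top rib 124 [array([ 522.5, -383.9]), array([59.4, 21.4]), np.float64(19.6)] 52.1 [ 523.1 -384.2   52.2]
top slab 344 [array([ 522.4, -384.6]), array([109.1,  49.3]), np.float64(19.5)] 16.7 [ 521.2 -385.1   16.6]
t 7.9 pos [ 507.  -227.6  240.7] xang 18.81 z [ 0.011 -0.007 -1.   ] q6 0.68 F [ 0.4 -0.5 -0.2] w 91.87903935613217 0.0
turn share -0.0076 shift share after turn [-0.0761  0.3048  0.0099] in present axes [-0.0724  0.3057  0.0099]
```

```bash
cat >> h.py <<'E'
def face(c,zf,n=6,h=4):
    """average block-face centre (world) & relative to TCP, n wrist captures"""
    out=[]
    for i in range(n):
        s=bot.get_obs();P,im,d=cap('wrist');p=world(P,d).reshape(-1,3)
        p=p[abs(p[:,2]-zf)<h];q=p[np.hypot(p[:,0]-c[0],p[:,1]-c[1])<68]
        (cx,cy),(a,b),an=cv2.minAreaRect(q[:,:2].astype(np.float32))
        if a<b: an-=90
        R=Ro.from_euler('xyz',s['tcp_rot']).as_matrix()
        out.append([cx,cy,max(a,b),min(a,b),an,*(R.T@(np.array([cx,cy,zf])-s['tool_pos']))])
    o=np.array(out);print('c,size,ang,tool rel',np.median(o,0).round(2),'sd',o.std(0).round(2))
E
python3 - <<'E'
from h import *
face((504,-226),116.5)
go([523.5,-384.6,137],19.7)
E
```

```text
c,size,ang,tool rel [ 5.0442e+02 -2.2550e+02  1.1004e+02  5.0110e+01  1.8990e+01  1.7000e-01
 -6.8000e-01  1.1750e+02] sd [0.16 0.06 0.41 0.06 0.07 1.3  1.63 3.07]
t 8.2 pos [ 503.7 -225.7  231.8] xang 18.8 z [-0.003  0.001 -1.   ] q6 0.68 F [-0.3  0.8 -0.4] w 91.85182338394138 0.0
turn share -0.01 shift share after turn [-0.0694  0.313   0.189 ] in present axes [-0.0645  0.3141  0.189 ]
```

Emit:
step_arm(
  deltas=[
    [1,0,0,0,-0.0085],
    [1,-0.02,0.09,0,0],
    [1,-0.02,0.09,0,0],
    [1,-0.02,0.09,0.01,0],
    [1,-0.01,0.044,0.06,0],
    [1,0,0,0.08,0],
    [1,0,0,0.045,0],
    [1,0,0,0,0],
  ],
)

```text
time: 9.0
tool_pos: [521.8, -384.3, 130.6]
tcp_rot: [-3.133, 0.004, 0.342]
contact_force: [0.2, 0.1, -0.4]
grip_width: 92.0
finger_force: 0.0
```

```bash
python3 - <<'E'
from h import *
face((523.5,-384.6),16.5)
o=[]
for i in range(5):
    s=bot.get_obs();o.append(s['tool_pos']);bot.capture('wrist')
print(np.mean(o,0),np.std(o,0))
go([524,-385,32],19.6)
P,im,d=cap('wrist');cv2.imwrite('pics/w4.png',im[:,:,::-1])
E
```

```text
c,size,ang,tool rel [ 5.2425e+02 -3.8563e+02  1.1027e+02  5.0080e+01  2.0130e+01  6.0000e-02
 -4.4000e-01  1.1989e+02] sd [0.14 0.05 0.31 0.04 0.04 0.96 1.54 2.57]
[ 524.41105739 -386.00377809  137.17009252] [0.1921833  0.12193119 0.39790831]
t 9.55 pos [ 524.1 -385.8  136.4] xang 19.58 z [ 0.001 -0.001 -1.   ] q6 0.48 F [-0.5 -0.2  0.8] w 91.86930936906465 0.0
turn share -0.0002 shift share after turn [ 0.0003 -0.0018  0.2087] in present axes [ 0.0003 -0.0018  0.2087]
```

View pics/w4.png

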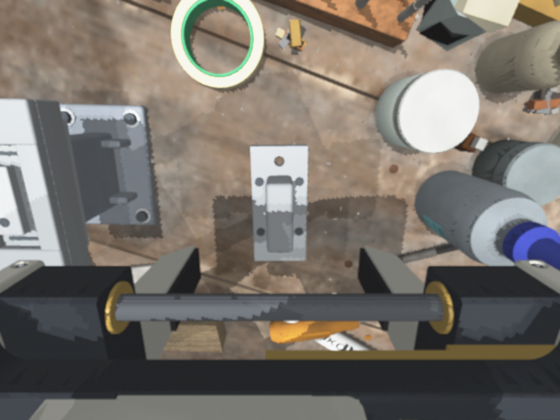

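The wrist view shows the upper half under the tool at (279,203), with its near hole at (279,160). I'm descending to the rib.

Emit:
step_arm(
  deltas=[
    [1,0,0,0.03,-0.0035],
    [1,0,0,0.07,0],
    [1,0,0,0.06,0],
    [1,0,0,0.035,0],
    [1,0,0,0.014,0],
    [1,0,0,0,0],
    [1,0,0,0,0],
    [1,0,0,0,0],
  ],
)

```text
time: 10.4
tool_pos: [524.6, -386.4, 32.8]
tcp_rot: [3.139, -0.001, 0.347]
contact_force: [0.6, -0.3, 0.0]
grip_width: 91.8
finger_force: 0.0
```

Emit:
step_arm(
  deltas=[
    [0,0,0,0,0],
    [0,0,0,0,0],
    [0,0,0,0,0],
    [0,0,0,0,0],
    [0,0,0,0,0],
    [0,0,0,0,0],
    [0,0,0,0,0],
    [0,0,0,0,0],
  ],
)

```text
time: 11.2
tool_pos: [523.9, -385.7, 31.2]
tcp_rot: [3.142, 0.0, 0.347]
contact_force: [-0.3, 0.2, 0.8]
grip_width: 32.8
finger_force: 0.0
```

```bash
python3 - <<'E'
from h import *
go([524.2,-386.2,32],19.9)
E
```

```text
t 11.2 pos [ 523.9 -385.7   31.2] xang 19.88 z [-0. -0. -1.] q6 0.47 F [-0.3  0.2  0.8] w 32.789054468561034 0.0
turn share -0.0002 shift share after turn [ 0.0002  0.0011 -0.0016] in present axes [ 0.0002  0.0011 -0.0016]
```

Still closing, so I'll continue and then lift.

Emit:
step_arm(
  deltas=[
    [0,0,0,0,0],
    [0,0,0,0,0],
    [0,0,0,0,0],
    [0,0,0,0,0],
  ],
)

```text
time: 11.6
tool_pos: [524.0, -385.8, 31.2]
tcp_rot: [3.141, -0.0, 0.347]
contact_force: [0.5, -1.0, -0.3]
grip_width: 21.7
finger_force: 30.0
```

Emit:
step_arm(
  deltas=[
    [0,0,0,-0.01,0],
    [0,0,0,-0.04,0],
    [0,0,0,-0.08,0],
    [0,0,0,-0.09,0],
    [0,0,0,-0.09,0],
    [0,0,0,-0.06,0],
    [0,0,0,-0.02,0],
    [0,0,0,0,0],
  ],
)

```text
time: 12.4
tool_pos: [524.1, -385.9, 227.1]
tcp_rot: [3.14, -0.001, 0.347]
contact_force: [-0.3, -0.6, -3.8]
grip_width: 21.9
finger_force: 30.0
```

Emit:
step_arm(
  deltas=[
    [0,0,0,0,0],
    [0,0,0,0,0],
  ],
)

```text
time: 12.6
tool_pos: [523.1, -385.0, 223.4]
tcp_rot: [-3.137, 0.002, 0.347]
contact_force: [0.4, 0.4, -3.9]
grip_width: 21.4
finger_force: 30.0
```

```bash
python3 - <<'E'
from h import *
s=bot.get_obs();face(s['tool_pos'][:2],s['tool_pos'][2]-15.5,n=4)
go([504.4,-226.1,226],18.8)
E
```

```text
c,size,ang,tool rel [ 5.2364e+02 -3.8456e+02  1.1050e+02  5.0140e+01  1.9970e+01  5.4000e-01
 -4.9000e-01  1.6020e+01] sd [0.12 0.2  0.08 0.11 0.17 0.08 0.11 0.44]
t 12.8 pos [ 523.7 -385.5  225. ] xang 19.88 z [-0.001  0.001 -1.   ] q6 0.47 F [ 0.1 -1.  -3. ] w 21.65268899454984 29.998226165771484
turn share 0.012 shift share after turn [ 0.0663 -0.3143 -0.0016] in present axes [ 0.0722 -0.313  -0.0016]
```

Emit:
step_arm(
  deltas=[
    [0,0,0,0,0.0114],
    [0,0.01,-0.05,0,0],
    [0,0.016,-0.076,0,0],
    [0,0.016,-0.076,0,0],
    [0,0.014,-0.066,0,0],
    [0,0.01,-0.046,0,0],
    [0,0,0,0,0],
    [0,0,0,0,0],
  ],
)

```text
time: 13.6
tool_pos: [504.7, -226.5, 226.7]
tcp_rot: [3.14, -0.0, 0.33]
contact_force: [0.2, -0.7, -3.1]
grip_width: 21.3
finger_force: 30.0
```

Emit:
step_arm(
  deltas=[
    [0,0,0,0.03,0],
    [0,0,0,0.04,0],
    [0,0,0,0.03,0],
    [0,0,0,0.008,0],
    [0,0,0,0,0],
    [0,0,0,0,0],
    [0,0,0,0,0],
  ],
)

```text
time: 14.3
tool_pos: [504.9, -227.0, 173.1]
tcp_rot: [3.14, -0.001, 0.329]
contact_force: [0.5, 0.1, -3.4]
grip_width: 21.8
finger_force: 30.0
```

```bash
python3 - <<'E'
from h import *
o=[]
for i in range(5):
    s=bot.get_obs();o.append(s['tool_pos']);bot.capture('side')
print(np.mean(o,0),np.std(o,0))
go([504.1,-226.15,167],18.85)
P,im,d=cap('side');cv2.imwrite('pics/s2.png',cv2.resize(im[130:230,210:340,::-1],None,fx=5.5,fy=5.5,interpolation=cv2.INTER_CUBIC))
E
```

```text
[ 504.72232253 -226.80913946  172.95079789] [0.1119366  0.15524166 0.16211089]
t 14.55 pos [ 504.5 -226.5  172.6] xang 18.86 z [ 0.001 -0.    -1.   ] q6 0.68 F [ 0.3 -0.1 -3.4] w 21.94457857792768 29.998269081115723
turn share 0.0002 shift share after turn [-0.0005 -0.001   0.0112] in present axes [-0.0005 -0.001   0.0112]
```

View pics/s2.png

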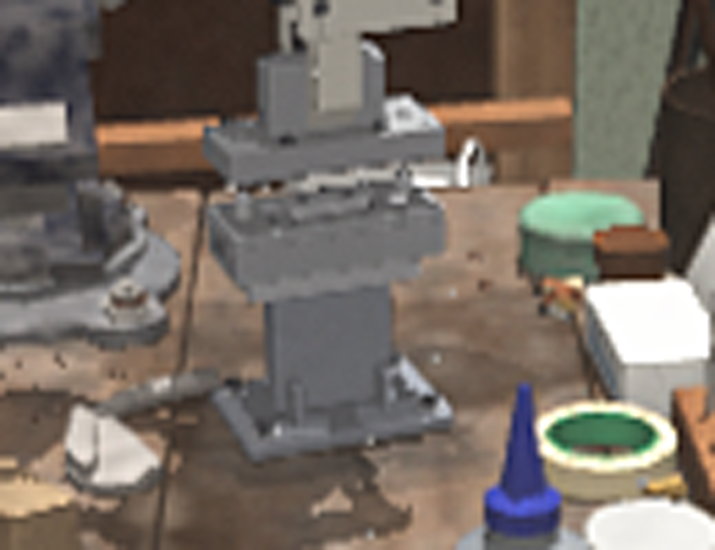

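The slab (205–443 px) sits squarely over the lower half (208–443 px), with dowels at (245,207) and (402,185). I'll trim the position and lower it gently.

Emit:
step_arm(
  deltas=[
    [0,-0.0007,-0.0015,0.01,0],
    [0,0,0,0.008,0],
    [0,0,0,0.003,0],
    [0,0,0,0,0],
    [0,0,0,0,0],
  ],
)

```text
time: 15.1
tool_pos: [503.9, -226.0, 161.7]
tcp_rot: [3.142, 0.0, 0.329]
contact_force: [-0.4, 0.2, -2.8]
grip_width: 21.6
finger_force: 30.0
```

Emit:
step_arm(
  deltas=[
    [0,0,0,0.003,0],
    [0,0,0,0.002,0],
    [0,0,0,0,0],
  ],
)

```text
time: 15.4
tool_pos: [503.8, -225.9, 159.1]
tcp_rot: [-3.142, 0.0, 0.329]
contact_force: [-0.4, 0.5, -3.5]
grip_width: 22.0
finger_force: 30.0
```

Emit:
step_arm(
  deltas=[
    [0,0,0,0.003,0],
    [0,0,0,0,0],
  ],
)

```text
time: 15.6
tool_pos: [503.7, -225.9, 157.5]
tcp_rot: [-3.141, 0.0, 0.329]
contact_force: [-0.3, 0.2, -2.7]
grip_width: 22.1
finger_force: 30.0
```

Emit:
step_arm(
  deltas=[
    [0,0,0,0.003,0],
    [0,0,0,0.002,0],
    [0,0,0,0,0],
  ],
)

```text
time: 15.9
tool_pos: [503.7, -225.8, 155.0]
tcp_rot: [-3.141, 0.0, 0.329]
contact_force: [0.1, -0.4, -3.4]
grip_width: 21.7
finger_force: 30.0
```

Emit:
step_arm(
  deltas=[
    [0,0,0,0.003,0],
    [0,0,0,0.002,0],
    [0,0,0,0,0],
  ],
)

```text
time: 16.2
tool_pos: [503.7, -225.9, 152.5]
tcp_rot: [-3.141, 0.0, 0.329]
contact_force: [0.6, -0.1, -2.8]
grip_width: 21.9
finger_force: 30.0
```

Emit:
step_arm(
  deltas=[
    [0,0,0,0.003,0],
    [0,0,0,0,0],
    [0,0,0,0,0],
  ],
)

```text
time: 16.5
tool_pos: [503.8, -225.9, 151.2]
tcp_rot: [3.141, 0.0, 0.329]
contact_force: [0.1, -0.4, -3.4]
grip_width: 21.8
finger_force: 30.0
```

Emit:
step_arm(
  deltas=[
    [0,0,0,0.003,0],
    [0,0,0,0,0],
  ],
)

```text
time: 16.7
tool_pos: [503.9, -226.0, 150.1]
tcp_rot: [3.141, -0.0, 0.329]
contact_force: [-1.2, 0.8, 3.4]
grip_width: 22.3
finger_force: 30.0
```

Emit:
step_arm(
  deltas=[
    [0,0,0,0.003,0],
    [0,0,0,0,0],
  ],
)

```text
time: 16.9
tool_pos: [503.9, -225.9, 148.5]
tcp_rot: [3.141, -0.0, 0.329]
contact_force: [-1.8, 1.4, 4.7]
grip_width: 21.8
finger_force: 30.0
```

Emit:
step_arm(
  deltas=[
    [0,0,0,0.002,0],
    [0,0,0,0,0],
    [0,0,0,0,0],
  ],
)

```text
time: 17.2
tool_pos: [503.9, -225.9, 147.5]
tcp_rot: [3.141, -0.0, 0.329]
contact_force: [-1.9, 1.2, 5.4]
grip_width: 21.7
finger_force: 30.0
```

Emit:
step_arm(
  deltas=[
    [0,0,0,0.001,0],
    [0,0,0,0,0],
    [0,0,0,0,0],
  ],
)

```text
time: 17.5
tool_pos: [503.8, -225.9, 147.2]
tcp_rot: [3.141, -0.0, 0.329]
contact_force: [-3.1, 2.3, 7.7]
grip_width: 21.6
finger_force: 30.0
```

Emit:
step_arm(
  deltas=[
    [0,0,0,0.001,0],
    [0,0,0,0,0],
    [0,0,0,0,0],
  ],
)

```text
time: 17.8
tool_pos: [503.9, -226.0, 147.2]
tcp_rot: [3.141, -0.0, 0.329]
contact_force: [-3.6, 1.7, 10.5]
grip_width: 22.0
finger_force: 30.0
```

Emit:
step_arm(
  deltas=[
    [0,0,0,0.001,0],
    [0,0,0,0,0],
    [0,0,0,0,0],
    [0,0,0,0,0],
  ],
)

```text
time: 18.2
tool_pos: [503.9, -226.0, 147.2]
tcp_rot: [3.141, -0.001, 0.329]
contact_force: [-5.2, 1.8, 14.9]
grip_width: 22.6
finger_force: 30.0
```

```bash
python3 - <<'E'
from h import *
go([504,-226,147.2],18.85)
P,im,d=cap('side');cv2.imwrite('pics/s3.png',cv2.resize(im[130:230,210:340,::-1],None,fx=5.5,fy=5.5,interpolation=cv2.INTER_CUBIC))
P,im,d=cap('wrist');p=world(P,d).reshape(-1,3);q=p[(abs(p[:,2]-132)<5)&(np.hypot(p[:,0]-504,p[:,1]+226)<68)];print('slab top z',np.median(q[:,2]),cv2.minAreaRect(q[:,:2].astype(np.float32)))
E
```

```text
t 18.2 pos [ 503.9 -226.   147.2] xang 18.86 z [ 0.001 -0.001 -1.   ] q6 0.68 F [-5.2  1.8 14.9] w 22.562795505649703 30.004194974899292
turn share 0.0001 shift share after turn [ 0.0002  0.0001 -0.0001] in present axes [ 0.0002  0.0001 -0.0001]
slab top z 132.52678693055213 ((504.4188537597656, -225.3402862548828), (110.17485046386719, 50.20243453979492), 19.06574249267578)
```

View pics/s3.png

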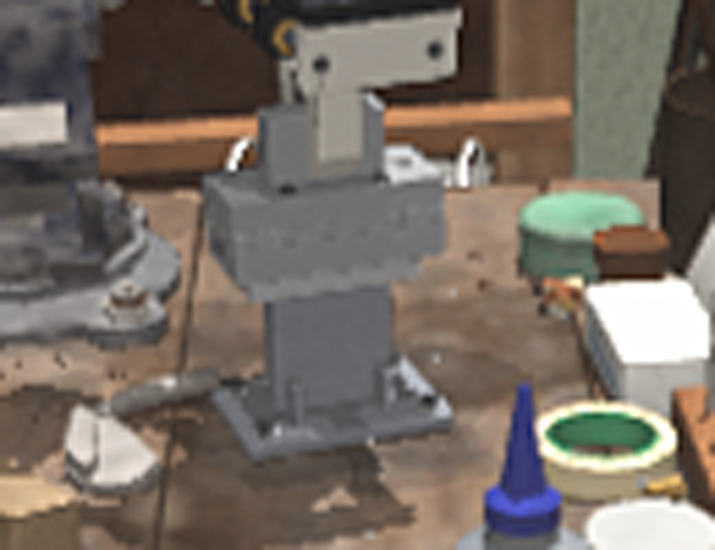

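The picture shows the two halves closed with no gap (seam at y≈230). The depth reading puts the slab top at 132.5, against 132 expected (116 + 16). The push is holding steady at about 15 N.

```bash
python3 -c "
from plant import bot
print(bot.close_job())"
```

```text
the job is handed in; nothing more can be done
None
```

The job is handed in: the lower half sits centred on the stand's top bar, and the upper half is on its dowels and still held pressed shut at about 15 N, with the halves flush by picture and depth reading.

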